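# Clamp a wax-seal blank in the engraving chuck

### The job

Stand the round straight-barrelled seal blank, brass head up, on the chuck's face between the open jaws and let go of it; then push the capstan posts round clockwise (seen from above) until all three jaws hold it upright and snugly in the centre, without crushing it. Leave the other two seals and the bottle where they stand.

Things in the scene. Friction and masses are not known exactly. Their poses are not given: they have to be found in the camera images.
- seal: the seal blank to clamp: an upright round barrel of dark wood, 30 mm across and 80 mm tall, then a brass neck 22 mm across up to 88 mm, then a flat round brass head 38 mm across from 88 to 110 mm. 160 g or so. Origin: centre of the barrel's foot; z points up to the head
- seal_head (a point): centre of the seal's brass head, 99 mm above its foot: where to grip it from above, 38 mm wide
- ball_seal: another seal, to be left alone: brass foot 42 mm across and 24 mm tall, thin neck, wooden ball 40 mm across on top, 86 mm tall overall. Origin: centre of the foot
- square_seal: another seal, to be left alone: square brass foot 34 mm wide and 24 mm tall under a square wooden handle 24 mm wide, 90 mm tall overall. Origin: centre of the foot
- bottle: a clear bottle with black cap, 56 mm across, 150 mm tall, to be left alone. Origin: centre of its underside
- chuck: bench chuck fixed to the table, axis vertical: dark base 132 mm across, a steel capstan ring 112 mm across (26 to 52 mm up), then the flat aluminium face 120 mm across, top 70 mm up. Three steel jaws slide on the face, 120 degrees apart, each 30 mm long radially, 14 mm wide, 30 mm tall (tops 100 mm above the table). Origin: on the axis, at the table
- face (a point): centre of the chuck's face, on the axis, 70 mm up: the seal's foot goes here. Turning the ring clockwise seen from above moves all jaws inwards together, 6 mm per radian. Their gripping faces start 22 to 26 mm from the axis; the posts' bearings do not tell how open they are, so the ring needs some 1.1 to 1.9 rad and tightness must be felt
- post0 (a point): centre of the top of one of the four capstan posts: upright steel handles 18 mm across, 32 to 98 mm above the table, 115 mm from the chuck's axis, 90 degrees apart, each on the end of a radial bar 12 mm thick and 39 mm up, turning with the ring
- post1 (a point): centre of the top of a second post. Pushed along its circle, a post drags steadily at about 4.5 N while it moves; once the jaws bite, the push rises gradually with the angle: 7 to 10 N is snug, above about 15 N crushes the seal. The ring stays where it is left
- post2 (a point): centre of the top of a third post, across from post0
- post3 (a point): centre of the top of the fourth post, across from post1
Not all that is in view belongs to the job. What is shaped like the seal but green or purple is not meant. What is shaped like the chuck but green or orange is not meant.

How it is judged (in metres and radians):
On the way:
1. the seal stands upright on the chuck's face between the jaws, let go (angle between seal's own z axis and vertical below 0.12 rad and z of seal in the frame of face between -0.004 and 0.004 m and horizontal distance between seal and face below 0.014 m and contact force between the fingers and seal below 0.1 N), for 0.2 s.
At the end, for the whole second after the job is handed in: the seal stands still and upright (within 7 degrees), foot on the chuck's face (within 4 mm) and within 4 mm of the axis, with each of the three jaws pressing on it with more than 5 N (contact force between each of jaw0_c0, jaw1_c0, jaw2_c0 and seal above 5 N and angle between seal's own z axis and vertical below 0.12 rad and z of seal in the frame of face between -0.004 and 0.004 m and horizontal distance between seal and face below 0.004 m and linear speed of seal below 0.01 m/s); the robot touches nothing.
It fails at once if a jaw presses on the seal with more than 80 N (crushed) (contact force between any of jaw0_c0, jaw1_c0, jaw2_c0 and seal above 80 N).
It fails at once if another seal or the bottle is shifted by more than 30 mm (distance of any of ball_seal, square_seal, bottle from where it was at the start of the episode above 0.03 m).
It also fails if it takes over 72 s, if anything falls off the work surface, if the arm or the gripper's body presses on something with over 40 N, if the wrist force passes 120 N, or if a joint passes its speed limit or range.

### The arm

A 6-joint arm with a two-finger parallel gripper is mounted at the origin on the work surface. World frame = base frame: x ahead of the robot, y to its left, z up, the work surface at z = 0. Lengths are in m, angles in degrees, forces in N, time in s.
With the tool pointing down it reaches from about 0.275 to 0.825 m from the base axis. Payload 4.9 kg.
Tool frame: the origin (TCP) lies on the centre line of the jaws, within the pads' length; the fingertips stand 8 mm ahead of it and the grasp point (between the pads) lies 11 mm behind it; z points along the fingers, y is the direction in which the jaws open and shut (so a half turn about z gives the same grasp; the last joint's range is limited). The gripper opens to 85 mm and grips with 20 to 120 N. Pads are 22 mm wide; open, the fingers measure 114 mm over their backs; the gripper's body (76 mm by 85 mm) begins 54 mm behind the grasp point. The pads swing forward as they close: fully open they stand 13 mm farther back than shut.
Start: joints at [-83.606, 18.69, -11.035, 60.275, 0, 82.311], TCP at [0.134, -0.533, 0.239] pointing down, gripper open.
Joint ranges: [-152.03, 152.03], [-55.5, 102.48], [-74.3, 77.21], [-110.64, 120.58], [-84.22, 78.4], [-180, 180]. Speed limits (degrees/s): [147.25, 147.25, 180, 180, 180, 180].

### API

Orientations are given as a 3x3 rotation matrix whose columns are the frame's x, y, z axes.
In Python, from workcell import arm gives the robot as it stands.
- The arm moves only by the tool move_arm, never from a script. Its argument "steps" is a list that holds one entry, the list of rows, each a list of 7 numbers: the shift along the tool's x, y, z in cm, then the turn, a rotation vector about the tool's x, y, z in rad, then the opening in per cent of the stroke, from 0 (shut) to 100 (fully open). A call has exactly 10 rows; each row is the pose to reach, as a shift and turn from the pose commanded when the call began, along the tool's axes at that moment; what a row does not reach only later rows make up. A row lasts 1/8 s, in which the tool goes at most 62.5 mm and 10.7 degrees, less where a joint would pass 70% of its speed; a pose out of reach is approached as far as the arm can. A call with a gripper value outside its range is refused whole. The fingers move at their own pace and stop on an object; "force" is the grip in N (left out, the last holds). Time passes only in rows, so rows that repeat a pose let the fingers close, or fill a call up. It gives the time, the measured TCP pose, the force and the opening at its end, in the units of the state.
- arm.state(): the state, without advancing time (a new reading comes with each control period).
- arm.get_image(name): name is "side" or "top"; returns a dict with "color" (400x640x3 uint8, red, green, blue), "range_z" (400x640 float32, m along the optical axis (not along the pixel's ray), 0 where there is no reading), "fx", "fy", "cx", "cy" (pixels), "camera_from_world" (4x4, takes a point from world to camera coordinates). Camera axes: x right, y down, z forward; pixel columns grow to the right and rows downward; lengths in m; the calibration is good to about 2 mm. A picture is of the moment at which its call begins.
- arm.hand_in(): hands the job in, once; it reports no verdict.
The state is a dict: "time": time; "joint_positions": joint angles; "joint_vel": joint speeds; "tau": joint torques, N m; "ee_pos": TCP position; "tool_rot": TCP orientation; "force": force on the tool from outside, world axes, zero at the start; "wrist_torque": the same for the moment, N m; "gripper_width": opening from 0.0 (shut) to 1.0 (fully open).
Only numpy, scipy, OpenCV 4.12 (cv2) and the standard library are available. Lean on these libraries where they do the work, as an engineer would, in place of code of your own. Each camera call takes 0.05 s, during which the arm holds its last target. There are 200 camera calls.

## Working session

There is one attempt and no reset: what is moved stays moved. The work goes in short steps, Python scripts to look and compute and a tool call to move; the robot and the scene stay as the last step left them, time stands still between calls to the robot, and variables do not carry over. Pictures are saved under pics/ and viewed, and the job is handed in when it is done.

Besides the shell and the picture viewer there is one more tool, called after "Call:" in YAML: its name, and indented under it one key for each argument. move_arm: Moves the arm, as the interface text tells. Its arguments: {"type":"object","properties":{"steps":{"type":"array","items":{"type":"array","items":{"type":"array","items":{"type":"number"}}}},"force":{"type":"number"}},"required":["steps"]}

```bash
mkdir -p pics; ls
cat > h.py <<'E'
import numpy as np, cv2
from workcell import arm
def cast(im,u,v,z):
    T=np.linalg.inv(im["camera_from_world"]); d=T[:3,:3]@np.array([(u-im["cx"])/im["fx"],(v-im["cy"])/im["fy"],1]); o=T[:3,3]
    return o+d*(z-o[2])/d[2]
def cloud(im):
    v,u=np.mgrid[:400,:640]; r=im["range_z"]; p=np.stack([(u-im["cx"])/im["fx"]*r,(v-im["cy"])/im["fy"]*r,r,np.ones_like(r)],-1)
    return (p@np.linalg.inv(im["camera_from_world"]).T)[...,:3]
def save(im,n): cv2.imwrite("pics/"+n,cv2.cvtColor(im["color"],cv2.COLOR_RGB2BGR))
E
python3 - <<'E'
from h import *
import pickle
for n in("top","side"):
    im=arm.get_image(n); save(im,n+"0.png"); pickle.dump(im,open(n+"0.pkl","wb")); print(n,np.linalg.inv(im["camera_from_world"]).round(3).tolist(),im["fx"])
print(arm.state())
E
```

```text
pics
top [[-0.006, -0.987, 0.16, 0.326], [-1.0, 0.008, 0.01, -0.053], [-0.011, -0.16, -0.987, 0.996], [0.0, 0.0, 0.0, 1.0]] 391.30038094806815
side [[0.998, -0.024, 0.064, 0.418], [-0.065, -0.618, 0.784, -0.901], [0.021, -0.786, -0.618, 0.744], [0.0, 0.0, 0.0, 1.0]] 435.6588530520761
{'time': 0.1, 'joint_positions': array([-8.36057215e+01,  1.87269147e+01, -1.10858373e+01,  6.02760996e+01,
        6.37235408e-04,  8.23088536e+01]), 'joint_vel': array([-0.05656893, -0.09151556,  0.1720032 ,  0.09184676, -0.03443819,
        0.05000346]), 'tau': array([ 4.72727006e-04, -4.44239473e+01,  2.63037550e+01,  7.92162318e-03,
       -1.06081457e-04,  1.71856620e-06]), 'ee_pos': array([ 0.13379006, -0.5329499 ,  0.23859272]), 'tool_rot': array([[ 9.69933975e-01,  2.43368154e-01, -1.61654052e-04],
       [ 2.43368109e-01, -9.69932773e-01,  1.54234295e-03],
       [ 2.18563593e-04, -1.53531227e-03, -9.99998798e-01]]), 'force': array([ 0.62607495,  0.94700652, -0.95590477]), 'wrist_torque': array([ 0.00906525, -0.00158792, -0.03656882]), 'gripper_width': 0.9949010501005935}
```

View pics/top0.png

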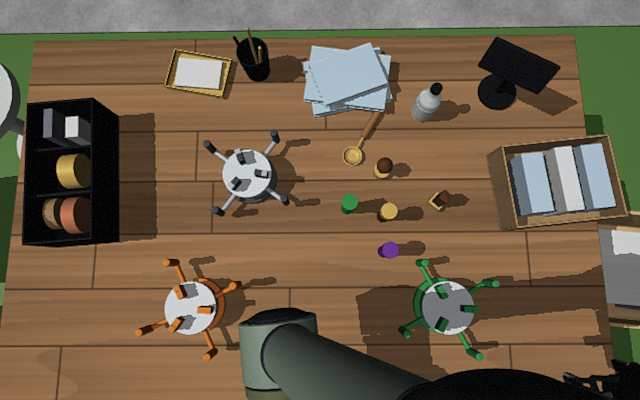

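View pics/side0.png

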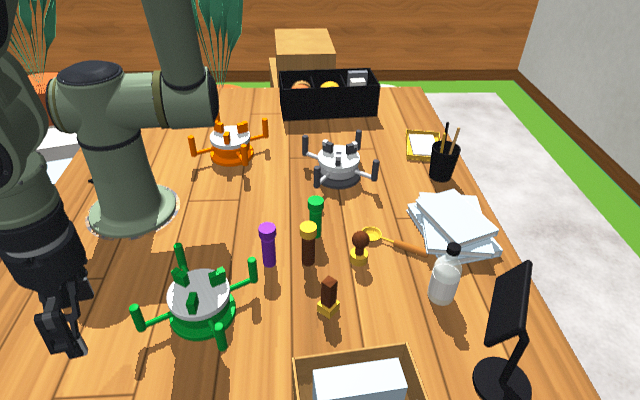

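Candidates for the seal: purple at top (390,250), green (350,203), and brass-headed with a dark wood barrel at (388,211). The last one fits, and in the side view it is at (308,240). Candidates for the chuck: orange (190,307), green (447,307), and grey steel (248,175). The grey one fits.

Run:
```python
from h import *
import pickle
t=pickle.load(open("top0.pkl","rb")); s=pickle.load(open("side0.pkl","rb"))
a=cv2.resize(t["color"][125:225,195:345],None,fx=4,fy=4,interpolation=2); b=cv2.resize(t["color"][175:235,330:450],None,fx=5,fy=5,interpolation=2)[:,:600]
cv2.imwrite("pics/c0.png",cv2.cvtColor(a,4)); cv2.imwrite("pics/c1.png",cv2.cvtColor(b,4))
P=cloud(t)
c=cast(t,388,211,.11); print("seal guess",c)
m=(np.hypot(*(P[...,:2]-c[:2]).transpose(2,0,1))<.04)&(P[...,2]>.1); print("seal head",P[m].mean(0),P[m][:,2].max(),m.sum(), [x.mean() for x in np.nonzero(m)])
c=cast(t,248,175,.07)
hsv=cv2.cvtColor(t["color"],cv2.COLOR_RGB2HSV)
d=np.hypot(*(P[...,:2]-c[:2]).transpose(2,0,1))
m=(d<.09)&(abs(P[...,2]-.07)<.006); 
(e,ax,an)=cv2.minEnclosingCircle(np.argwhere(m)[:,::-1].astype(np.float32))+(0,)
print("face",cast(t,*e,.07),e,ax,P[m].mean(0))
c=cast(t,*e,.07); d=np.hypot(*(P[...,:2]-c[:2]).transpose(2,0,1))
m=((d>.095)&(d<.14)&(P[...,2]>.085)).astype(np.uint8)
n,l,st,ce=cv2.connectedComponentsWithStats(m)
for i in range(1,n):
    if st[i,4]>4: q=P[l==i]; p=cast(t,*ce[i],.098)-c; print("post",ce[i],st[i,4],p.round(4),np.hypot(*p[:2]),np.degrees(np.arctan2(p[1],p[0])),q[:,2].max())
m=((d<.06)&(P[...,2]>.09)).astype(np.uint8)
n,l,st,ce=cv2.connectedComponentsWithStats(m)
for i in range(1,n):
    p=cast(t,*ce[i],.1)-c; print("jaw",ce[i],st[i,4],p.round(4),np.hypot(*p[:2]),np.degrees(np.arctan2(p[1],p[0])))
# all tall objects
```

```text
seal guess [ 0.44526369 -0.20334233  0.11      ]
seal head [ 0.44543281 -0.20559278  0.10979993] 0.11358143035022239 219 [np.float64(210.93607305936072), np.float64(388.972602739726)]
face [0.54534703 0.12860004 0.07      ] (247.0801544189453, 173.45419311523438) 24.611568450927734 [0.54513127 0.12791589 0.06977335]
post [274.06 133.22] 50 [ 0.0916 -0.068   0.028 ] 0.11409684686682452 -36.59363027622688 0.10009237393093118
post [207.25       143.78846154] 52 [0.0669 0.0916 0.028 ] 0.11339779811066168 53.858491780758236 0.0999232874139786
post [283.84 198.58] 50 [-0.0674 -0.0927  0.028 ] 0.11464561671207744 -126.01626081061453 0.10039256389849904
post [215.51851852 209.72222222] 54 [-0.0924  0.066   0.028 ] 0.11357551939392965 144.44784615029258 0.10051125524704718
jaw [239.2247191  155.38202247] 89 [0.037  0.0138 0.03  ] 0.03945387684350142 20.442283723337777
jaw [260.81818182 172.81818182] 88 [-0.0059 -0.0382  0.03  ] 0.03868670671705705 -98.71935108613198
jaw [233.93617021 182.92553191] 94 [-0.0296  0.0245  0.03  ] 0.03839655407906984 140.42859581849933
```

View pics/c0.png

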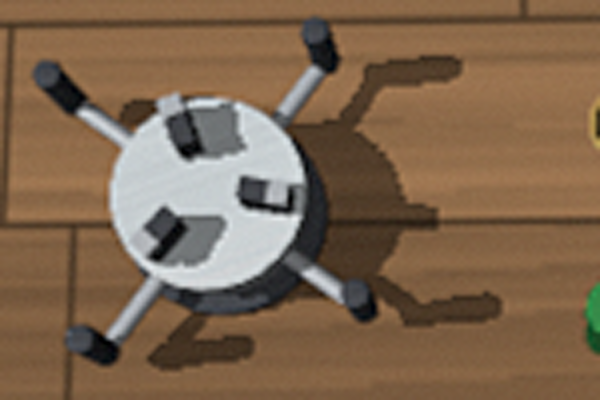

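View pics/c1.png

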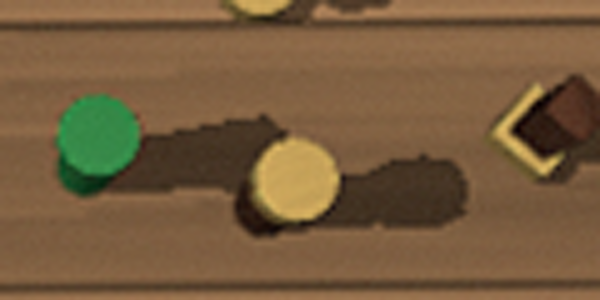

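Call:
move_arm:
  steps:
    - [[4.77, -3.02, 0, 0, 0, -0.166, 65], [9.55, -6.04, 0, 0, 0, -0.331, 65], [14.3, -9.07, 0, 0, 0, -0.497, 65], [19.1, -12.1, 0, 0, 0, -0.663, 65], [23.9, -15.1, 0, 0, 0, -0.828, 65], [28.6, -18.1, 0, 0, 0, -0.994, 65], [33.4, -21.2, 0, 0, 0, -1.16, 65], [38.18, -24.18, 0.05, 0, 0, -1.325, 65], [38.18, -24.18, 0.05, 0, 0, -1.325, 65], [38.18, -24.18, 0.05, 0, 0, -1.325, 65]]
  force: 30

```text
time: 1.35
ee_pos: [0.4449, -0.2059, 0.2384]
tool_rot: [[0.0, 1.0, -0.001], [1.0, -0.0, 0.0], [0.0, -0.001, -1.0]]
force: [-0.8, 0.2, -0.3]
gripper_width: 0.65
```

```bash
cat >> h.py <<'E'
def go(*p):
    s=arm.state(); R=s["tool_rot"]; print("t",s["time"],"pos",s["ee_pos"].round(4),"F",s["force"].round(2),"w",round(s["gripper_width"],3),"j",s["joint_positions"].round(1)); print(R.round(4).tolist())
    for q in p: print("shift cm",(R.T@(np.array(q)-s["ee_pos"])*100).round(2))
E
python3 -c "
from h import *
go((.4455,-.2055,.088))
for n in('top','side'): im=arm.get_image(n); save(im,n+'1.png')"
```

```text
t 1.35 pos [ 0.4449 -0.2059  0.2384] F [-0.75  0.24 -0.28] w 0.65 j [-33.5  12.5 -19.7  57.9  -0.   56.6]
[[0.0002, 1.0, -0.0011], [1.0, -0.0002, 0.0002], [0.0002, -0.0011, -1.0]]
shift cm [ 0.04  0.07 15.04]
```

View pics/side1.png

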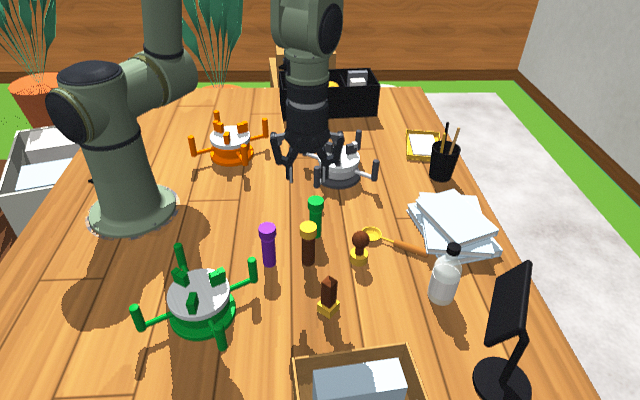

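The side view shows the open gripper directly above the brass-headed seal, with the fingers near (308,165) and the head at (308,228). I'm descending and closing.

Call:
move_arm:
  steps:
    - [[0.04, 0.07, 3, 0, 0, 0, 65], [0.04, 0.07, 6.5, 0, 0, 0, 65], [0.04, 0.07, 10, 0, 0, 0, 65], [0.04, 0.07, 13, 0, 0, 0, 65], [0.04, 0.07, 15, 0, 0, 0, 65], [0.04, 0.07, 15, 0, 0, 0, 65], [0.04, 0.07, 15, 0, 0, 0, 40], [0.04, 0.07, 15, 0, 0, 0, 30], [0.04, 0.07, 15, 0, 0, 0, 30], [0.04, 0.07, 15, 0, 0, 0, 30]]
  force: 40

```text
time: 2.7
ee_pos: [0.4467, -0.2063, 0.0898]
tool_rot: [[0.0, 1.0, 0.001], [1.0, -0.0, -0.002], [-0.002, 0.001, -1.0]]
force: [-0.6, -1.2, 6.5]
gripper_width: 0.433
```

```bash
python3 -c "
from h import *
go((.4455,-.2055,.26))
for n in('top','side'): im=arm.get_image(n); save(im,n+'2.png')
cv2.imwrite('pics/c2.png',cv2.resize(cv2.imread('pics/side2.png')[170:290,230:390],None,fx=4,fy=4))"
```

```text
t 2.7 pos [ 0.4467 -0.2063  0.0898] F [-0.59 -1.18  6.47] w 0.433 j [-33.4  21.8 -31.3  36.7  -0.   56.6]
[[0.0, 1.0, 0.0014], [1.0, -0.0, -0.0016], [-0.0016, 0.0014, -1.0]]
shift cm [  0.05  -0.09 -17.02]
```

View pics/c2.png

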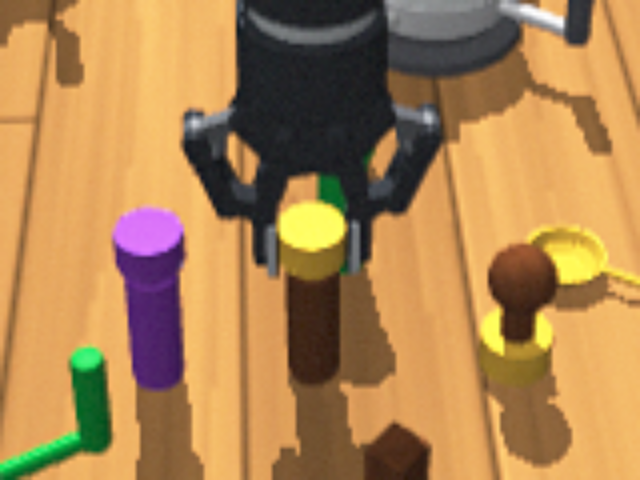

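The crop shows the fingers on both sides of the brass head, and the width of 0.43 fits 38 mm. Lifting and carrying.

Call:
move_arm:
  steps:
    - [[0, 0, -2, 0, 0, 0, 30], [0, 0, -6, 0, 0, 0, 30], [0, 0, -10.5, 0, 0, 0, 30], [0, 0, -14.5, 0, 0, 0, 30], [4, 1, -17, 0, 0, 0, 30], [9, 2.8, -17, 0, 0, 0, 30], [14, 4.3, -17, 0, 0, 0, 30], [19, 5.8, -17, 0, 0, 0, 30], [24, 7.3, -17, 0, 0, 0, 30], [28, 8.5, -17, 0, 0, 0, 30]]

```text
time: 4.05
ee_pos: [0.5308, 0.0766, 0.2584]
tool_rot: [[-0.001, 1.0, -0.001], [1.0, 0.001, 0.0], [0.0, -0.001, -1.0]]
force: [0.6, -0.7, -1.3]
gripper_width: 0.432
```

Call:
move_arm:
  steps:
    - [[3, 0.8, 0, 0, 0, 0, 30], [5, 1.2, 0, 0, 0, 0, 30], [5.4, 1.3, 0, 0, 0, 0, 30], [5.4, 1.3, 0, 0, 0, 0, 30], [5.4, 1.3, 0, 0, 0, 0, 30], [5.4, 1.3, 0, 0, 0, 0, 30], [5.4, 1.3, 0, 0, 0, 0, 30], [5.4, 1.3, 0, 0, 0, 0, 30], [5.4, 1.3, 0, 0, 0, 0, 30], [5.4, 1.3, 0, 0, 0, 0, 30]]

```text
time: 5.3
ee_pos: [0.544, 0.1284, 0.2588]
tool_rot: [[-0.0, 1.0, 0.0], [1.0, 0.0, -0.0], [-0.0, 0.0, -1.0]]
force: [0.8, 0.1, -1.3]
gripper_width: 0.431
```

```bash
python3 -c "
from h import *
go((.545,.1285,.16))
for n in('top','side'): im=arm.get_image(n); save(im,n+'3.png')
s=im; 
cv2.imwrite('pics/c3.png',cv2.resize(cv2.imread('pics/side3.png')[50:210,260:420],None,fx=3.7,fy=3.7))"
```

```text
t 5.3 pos [0.544  0.1284 0.2588] F [ 0.77  0.11 -1.3 ] w 0.431 j [ 5.7 19.  -7.7 63.3 -0.  95.7]
[[-0.0, 1.0, 0.0], [1.0, 0.0, -0.0], [-0.0, 0.0, -1.0]]
shift cm [0.02 0.1  9.88]
```

View pics/c3.png

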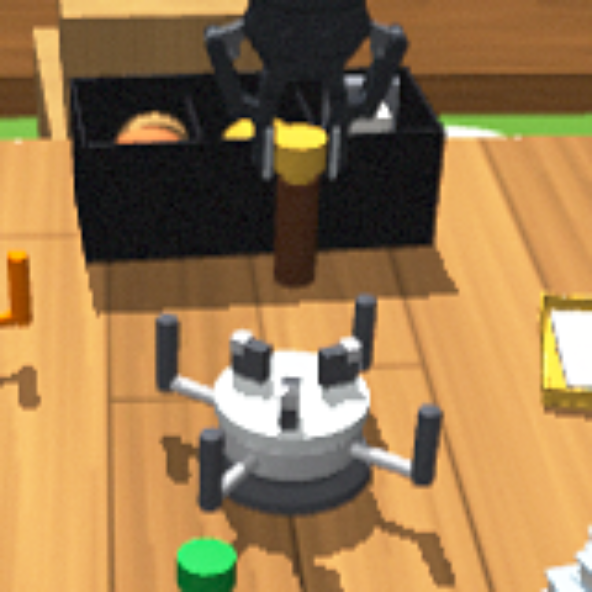

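Seal hangs upright above the grey chuck, foot near crop (294,280), with the face centre near (290,385). Descending to just above contact.

Call:
move_arm:
  steps:
    - [[0.02, 0.1, 2, 0, 0, 0, 30], [0.02, 0.1, 4.5, 0, 0, 0, 30], [0.02, 0.1, 6.5, 0, 0, 0, 30], [0.02, 0.1, 8, 0, 0, 0, 30], [0.02, 0.1, 9, 0, 0, 0, 30], [0.02, 0.1, 9.5, 0, 0, 0, 30], [0.02, 0.1, 9.7, 0, 0, 0, 30], [0.02, 0.1, 9.7, 0, 0, 0, 30], [0.02, 0.1, 9.7, 0, 0, 0, 30], [0.02, 0.1, 9.7, 0, 0, 0, 30]]

```text
time: 6.65
ee_pos: [0.5453, 0.1286, 0.1621]
tool_rot: [[0.0, 1.0, 0.001], [1.0, -0.0, 0.0], [0.0, 0.001, -1.0]]
force: [0.1, 0.6, -2.1]
gripper_width: 0.43
```

```bash
python3 -c "
from h import *
go((.545,.1285,.16))
for n in('top','side'): im=arm.get_image(n); save(im,n+'4.png')
s=im; 
cv2.imwrite('pics/c4.png',cv2.resize(cv2.imread('pics/side4.png')[90:210,280:400],None,fx=5,fy=5,interpolation=2))"
```

```text
t 6.65 pos [0.5453 0.1286 0.1621] F [ 0.13  0.6  -2.11] w 0.43 j [  5.7  23.3 -16.2  50.5   0.   95.7]
[[0.0, 1.0, 0.0006], [1.0, -0.0, 0.0001], [0.0001, 0.0006, -1.0]]
shift cm [-0.01 -0.03  0.21]
```

View pics/c4.png

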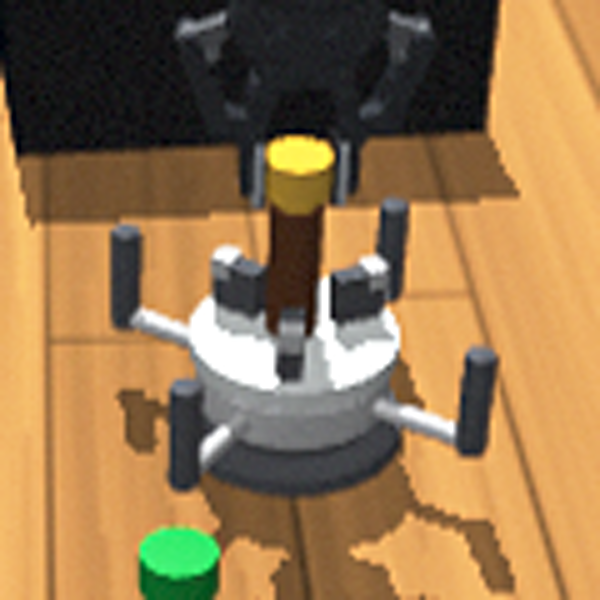

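Call:
move_arm:
  steps:
    - [[0, 0, 0.05, 0, 0, 0, 30], [0, 0, 0.1, 0, 0, 0, 30], [0, 0, 0.15, 0, 0, 0, 30], [0, 0, 0.2, 0, 0, 0, 30], [0, 0, 0.25, 0, 0, 0, 30], [0, 0, 0.25, 0, 0, 0, 30], [0, 0, 0.25, 0, 0, 0, 30], [0, 0, 0.25, 0, 0, 0, 30], [0, 0, 0.25, 0, 0, 0, 30], [0, 0, 0.25, 0, 0, 0, 30]]

```text
time: 8.0
ee_pos: [0.5452, 0.1286, 0.1597]
tool_rot: [[-0.0, 1.0, 0.001], [1.0, 0.0, 0.0], [0.0, 0.001, -1.0]]
force: [-1.2, -0.4, 5.6]
gripper_width: 0.428
```

Contact felt (force z went from −2 to +5.6 N). Releasing.

Call:
move_arm:
  steps:
    - [[0, 0, -0.05, 0, 0, 0, 46], [0, 0, -0.05, 0, 0, 0, 52], [0, 0, -0.05, 0, 0, 0, 60], [0, 0, -0.05, 0, 0, 0, 65], [0, 0, -0.05, 0, 0, 0, 65], [0, 0, -0.05, 0, 0, 0, 65], [0, 0, -0.05, 0, 0, 0, 65], [0, 0, -2, 0, 0, 0, 65], [0, 0, -5, 0, 0, 0, 65], [0, 0, -9, 0, 0, 0, 65]]

```text
time: 9.25
ee_pos: [0.5443, 0.1285, 0.2494]
tool_rot: [[0.0, 1.0, -0.002], [1.0, -0.0, -0.0], [-0.0, -0.002, -1.0]]
force: [0.8, 0.0, 0.2]
gripper_width: 0.651
```

```bash
python3 -c "
from h import *
go((.545,.1285,.16))
im=arm.get_image('side'); save(im,'side5.png'); t=arm.get_image('top'); save(t,'top5.png')
cv2.imwrite('pics/c5.png',np.hstack([cv2.resize(cv2.imread('pics/side5.png')[90:210,280:400],None,fx=3.3,fy=3.3),cv2.resize(cv2.imread('pics/top5.png')[115:235,190:310],None,fx=3.3,fy=3.3)]))
c=np.array([.5452,.1283])
for n,i in(('side',im),('top',t)):
  P=cloud(i); d=np.hypot(*(P[...,:2]-c).transpose(2,0,1))
  hs=cv2.cvtColor(i['color'],41); m=(d<.05)&(P[...,2]>.15)&(P[...,2]<.19)&(hs[...,0]>18)&(hs[...,0]<35)&(hs[...,1]>100); q=P[m]; print(n,m.sum(),q.mean(0) if m.any() else 0, q.min(0),q.max(0))
"
```

```text
t 9.25 pos [0.5443 0.1285 0.2494] F [0.81 0.03 0.21] w 0.651 j [ 5.7 19.4 -8.5 62.2 -0.  95.7]
[[0.0, 1.0, -0.002], [1.0, -0.0, -0.0002], [-0.0002, -0.002, -1.0]]
shift cm [0.01 0.08 8.94]
side 176 [0.54525349 0.12184985 0.17284393] [0.52836703 0.10832109 0.1504975 ] [0.56387642 0.14657704 0.18181531]
top 220 [0.54394382 0.12528298 0.17856132] [0.52627964 0.11024199 0.16135574] [0.56292099 0.14286407 0.18304151]
```

View pics/c5.png

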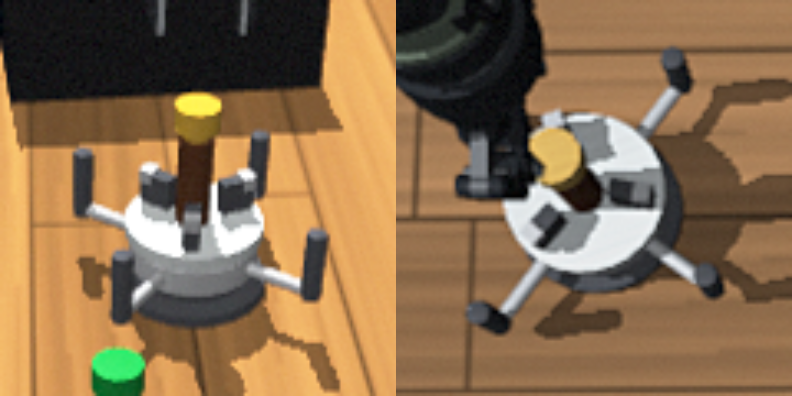

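Seal stands upright and free between the jaws: head at crop (197,105), base centred. Next I'll straddle the post at bearing −126° (near side, at about (0.477, 0.035)) and push it clockwise, turning the tool along with it.

Call:
move_arm:
  steps:
    - [[-0.9, -0.6, 0, 0, 0, -0.18, 45], [-1.9, -1.3, 0, 0, 0, -0.36, 45], [-2.8, -2, 0, 0, 0, -0.54, 45], [-3.7, -2.7, 0, 0, 0, -0.72, 45], [-4.7, -3.3, 0, 0, 0, -0.9, 45], [-5.6, -4, 0, 0, 0, -1.08, 45], [-6.5, -4.7, 0, 0, 0, -1.26, 45], [-7.5, -5.4, 0, 0, 0, -1.44, 45], [-8.4, -6, 0, 0, 0, -1.62, 45], [-9.35, -6.7, 0, 0, 0, -1.8, 45]]

```text
time: 10.6
ee_pos: [0.4776, 0.0348, 0.2488]
tool_rot: [[-0.972, -0.233, -0.001], [-0.233, 0.972, 0.0], [0.001, 0.0, -1.0]]
force: [-0.1, -0.4, -0.2]
gripper_width: 0.453
```

Call:
move_arm:
  steps:
    - [[0, 0, 0, 0, 0, -0.18, 45], [0, 0, 0, 0, 0, -0.36, 45], [0, 0, 0, 0, 0, -0.54, 45], [0, 0, 0, 0, 0, -0.713, 45], [0, 0, 0, 0, 0, -0.713, 45], [0, 0, 2, 0, 0, -0.713, 45], [0, 0, 5, 0, 0, -0.713, 45], [0, 0, 8, 0, 0, -0.713, 45], [0, 0, 10, 0, 0, -0.713, 45], [0, 0, 10, 0, 0, -0.713, 45]]

```text
time: 11.85
ee_pos: [0.4766, 0.0352, 0.1478]
tool_rot: [[-0.59, -0.808, -0.004], [-0.808, 0.59, 0.0], [0.002, 0.003, -1.0]]
force: [-1.1, 0.3, -0.5]
gripper_width: 0.447
```

```bash
python3 -c "
from h import *
go((.4774,.035,.076))
im=arm.get_image('side'); save(im,'side6.png')
t=arm.get_image('top'); save(t,'top6.png')
cv2.imwrite('pics/c6.png',np.hstack([cv2.resize(cv2.imread('pics/side6.png')[90:210,280:400],None,fx=3.3,fy=3.3),cv2.resize(cv2.imread('pics/top6.png')[115:235,210:330],None,fx=3.3,fy=3.3)]))
"
```

```text
t 11.85 pos [0.4766 0.0352 0.1478] F [-1.12  0.3  -0.45] w 0.447 j [ -4.6  16.3 -29.1  44.8  -0.  -58.5]
[[-0.5898, -0.8075, -0.0036], [-0.8075, 0.5898, 0.0003], [0.0019, 0.003, -1.0]]
shift cm [-0.05 -0.1   7.18]
```

View pics/c6.png

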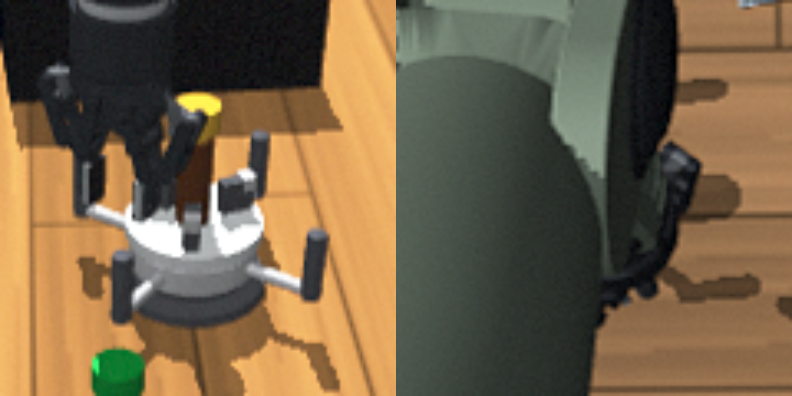

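The crop shows the fingertips at (90,190) and (150,205), straddling the line above the near post (122,255). Descending over it.

Call:
move_arm:
  steps:
    - [[-0.05, -0.1, 1.5, 0, 0, 0, 45], [-0.05, -0.1, 3, 0, 0, 0, 45], [-0.05, -0.1, 4, 0, 0, 0, 45], [-0.05, -0.1, 5, 0, 0, 0, 45], [-0.05, -0.1, 6, 0, 0, 0, 45], [-0.05, -0.1, 7, 0, 0, 0, 45], [-0.05, -0.1, 7.5, 0, 0, 0, 45], [-0.05, -0.1, 7.5, 0, 0, 0, 40], [-0.05, -0.1, 7.5, 0, 0, 0, 35], [-0.05, -0.1, 7.5, 0, 0, 0, 35]]

```text
time: 13.2
ee_pos: [0.4795, 0.0348, 0.0746]
tool_rot: [[-0.588, -0.809, 0.001], [-0.809, 0.588, -0.0], [-0.0, -0.001, -1.0]]
force: [-0.3, 0.8, -0.3]
gripper_width: 0.35
```

```bash
cat >> h.py <<'E'
C=np.array([.545,.128])
def arc(angs,lead):
    "rows: TCP at post bearing b (deg), lead (m) ahead tangentially; yaw of tool y = b-90"
    s=arm.state(); R=s["tool_rot"]; yaw0=np.arctan2(R[1,1],R[0,1])
    f=s["force"]; p=s["ee_pos"]; print("t",s["time"],p.round(4),"yaw",np.degrees(yaw0).round(2),"Ft",round(float(f@R[:,1]),2),"Fr",round(float(f@R[:,0]),2),"Fz",f[2].round(2),"w",round(s["gripper_width"],3),"TCP r,b",np.hypot(*(p[:2]-C)).round(4),np.degrees(np.arctan2(*(p[:2]-C)[::-1])).round(2),"j6",s["joint_positions"][5].round(1))
    for a in angs:
        b=np.radians(a); q=C+.115*np.array([np.cos(b),np.sin(b)])+lead*np.array([np.sin(b),-np.cos(b)])
        d=R.T@np.array([*(q-p[:2]),0]); w=(b-np.pi/2-yaw0+np.pi)%(2*np.pi)-np.pi
        print(a,[round(100*d[0],2),round(100*d[1],2),0,0,0,round(-w,3),35])
E
python3 -c "
from h import *
arc([-126-4*k for k in range(0,11)],.006)
im=arm.get_image('side'); save(im,'side7.png')
cv2.imwrite('pics/c7.png',cv2.resize(cv2.imread('pics/side7.png')[90:210,280:400],None,fx=4,fy=4))
"
```

```text
t 13.2 [0.4795 0.0348 0.0746] yaw 143.98 Ft 0.68 Fr -0.46 Fz -0.3 w 0.35 TCP r,b 0.1139 -125.11 j6 -58.6
-126 [np.float64(0.11), np.float64(0.78), 0, 0, 0, np.float64(-0.0), 35]
-130 [np.float64(0.04), np.float64(1.58), 0, 0, 0, np.float64(0.07), 35]
-134 [np.float64(-0.08), np.float64(2.37), 0, 0, 0, np.float64(0.139), 35]
-138 [np.float64(-0.26), np.float64(3.16), 0, 0, 0, np.float64(0.209), 35]
-142 [np.float64(-0.5), np.float64(3.92), 0, 0, 0, np.float64(0.279), 35]
-146 [np.float64(-0.79), np.float64(4.67), 0, 0, 0, np.float64(0.349), 35]
-150 [np.float64(-1.13), np.float64(5.4), 0, 0, 0, np.float64(0.419), 35]
-154 [np.float64(-1.52), np.float64(6.11), 0, 0, 0, np.float64(0.488), 35]
-158 [np.float64(-1.95), np.float64(6.78), 0, 0, 0, np.float64(0.558), 35]
-162 [np.float64(-2.44), np.float64(7.42), 0, 0, 0, np.float64(0.628), 35]
-166 [np.float64(-2.96), np.float64(8.03), 0, 0, 0, np.float64(0.698), 35]
```

View pics/c7.png

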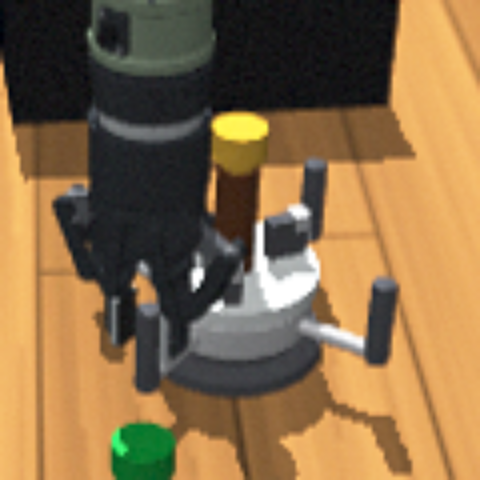

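The post (148,345 in the crop) sits between the two fingers (118,320 and 180,325). Start pushing: 40°, well short of the earliest bite at 63°.

Call:
move_arm:
  steps:
    - [[0.04, 1.58, 0, 0, 0, 0.07, 35], [-0.08, 2.37, 0, 0, 0, 0.139, 35], [-0.26, 3.16, 0, 0, 0, 0.209, 35], [-0.5, 3.92, 0, 0, 0, 0.279, 35], [-0.79, 4.67, 0, 0, 0, 0.349, 35], [-1.13, 5.4, 0, 0, 0, 0.419, 35], [-1.52, 6.11, 0, 0, 0, 0.488, 35], [-1.95, 6.78, 0, 0, 0, 0.558, 35], [-2.44, 7.42, 0, 0, 0, 0.628, 35], [-2.96, 8.03, 0, 0, 0, 0.698, 35]]

```text
time: 14.5
ee_pos: [0.4326, 0.1049, 0.0749]
tool_rot: [[-0.971, -0.239, 0.002], [-0.239, 0.971, -0.003], [-0.001, -0.004, -1.0]]
force: [0.8, -3.9, 2.7]
gripper_width: 0.352
```

```bash
python3 -c "
from h import *
arc([-166-2*k for k in range(0,11)],.006)
im=arm.get_image('side'); save(im,'side8.png')
cv2.imwrite('pics/c8.png',cv2.resize(cv2.imread('pics/side8.png')[90:210,280:400],None,fx=4,fy=4))
"
```

```text
t 14.5 [0.4326 0.1049 0.0749] yaw 103.81 Ft -4.03 Fr 0.14 Fz 2.72 w 0.352 TCP r,b 0.1147 -168.4 j6 -9.6
-166 [np.float64(0.04), np.float64(0.12), 0, 0, 0, np.float64(-0.003), 35]
-168 [np.float64(0.01), np.float64(0.52), 0, 0, 0, np.float64(0.032), 35]
-170 [np.float64(-0.03), np.float64(0.92), 0, 0, 0, np.float64(0.066), 35]
-172 [np.float64(-0.08), np.float64(1.32), 0, 0, 0, np.float64(0.101), 35]
-174 [np.float64(-0.15), np.float64(1.71), 0, 0, 0, np.float64(0.136), 35]
-176 [np.float64(-0.23), np.float64(2.11), 0, 0, 0, np.float64(0.171), 35]
-178 [np.float64(-0.33), np.float64(2.5), 0, 0, 0, np.float64(0.206), 35]
-180 [np.float64(-0.44), np.float64(2.89), 0, 0, 0, np.float64(0.241), 35]
-182 [np.float64(-0.56), np.float64(3.27), 0, 0, 0, np.float64(0.276), 35]
-184 [np.float64(-0.7), np.float64(3.65), 0, 0, 0, np.float64(0.311), 35]
-186 [np.float64(-0.85), np.float64(4.02), 0, 0, 0, np.float64(0.346), 35]
```

View pics/c8.png

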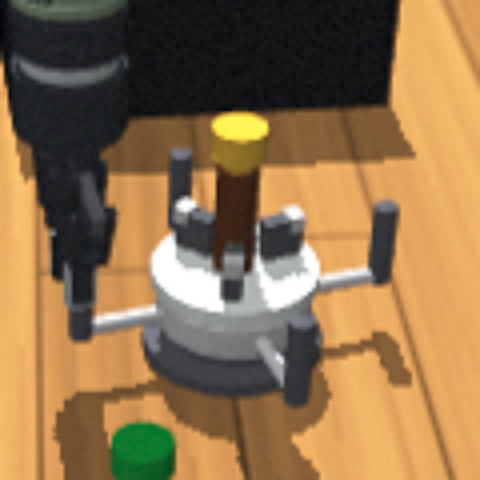

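Call:
move_arm:
  steps:
    - [[0.01, 0.52, 0, 0, 0, 0.032, 35], [-0.03, 0.92, 0, 0, 0, 0.066, 35], [-0.08, 1.32, 0, 0, 0, 0.101, 35], [-0.15, 1.71, 0, 0, 0, 0.136, 35], [-0.23, 2.11, 0, 0, 0, 0.171, 35], [-0.33, 2.5, 0, 0, 0, 0.206, 35], [-0.44, 2.89, 0, 0, 0, 0.241, 35], [-0.56, 3.27, 0, 0, 0, 0.276, 35], [-0.7, 3.65, 0, 0, 0, 0.311, 35], [-0.85, 4.02, 0, 0, 0, 0.346, 35]]

```text
time: 15.8
ee_pos: [0.4305, 0.146, 0.0747]
tool_rot: [[-0.995, 0.102, 0.001], [0.102, 0.995, -0.003], [-0.001, -0.003, -1.0]]
force: [-0.8, -4.4, 4.6]
gripper_width: 0.352
```

```bash
python3 -c "
from h import *
arc([-186-k for k in range(0,11)],.006)
im=arm.get_image('side'); save(im,'side9.png')
cv2.imwrite('pics/c9.png',cv2.resize(cv2.imread('pics/side9.png')[90:210,280:400],None,fx=4,fy=4))
"
```

```text
t 15.8 [0.4305 0.146  0.0747] yaw 84.12 Ft -4.45 Fr 0.36 Fz 4.59 w 0.352 TCP r,b 0.1159 171.07 j6 15.4
-186 [np.float64(-0.08), np.float64(0.01), 0, 0, 0, np.float64(0.002), 35]
-187 [np.float64(-0.09), np.float64(0.21), 0, 0, 0, np.float64(0.02), 35]
-188 [np.float64(-0.11), np.float64(0.41), 0, 0, 0, np.float64(0.037), 35]
-189 [np.float64(-0.13), np.float64(0.61), 0, 0, 0, np.float64(0.054), 35]
-190 [np.float64(-0.15), np.float64(0.81), 0, 0, 0, np.float64(0.072), 35]
-191 [np.float64(-0.18), np.float64(1.01), 0, 0, 0, np.float64(0.089), 35]
-192 [np.float64(-0.21), np.float64(1.21), 0, 0, 0, np.float64(0.107), 35]
-193 [np.float64(-0.24), np.float64(1.4), 0, 0, 0, np.float64(0.124), 35]
-194 [np.float64(-0.28), np.float64(1.6), 0, 0, 0, np.float64(0.142), 35]
-195 [np.float64(-0.32), np.float64(1.8), 0, 0, 0, np.float64(0.159), 35]
-196 [np.float64(-0.36), np.float64(1.99), 0, 0, 0, np.float64(0.177), 35]
```

View pics/c9.png

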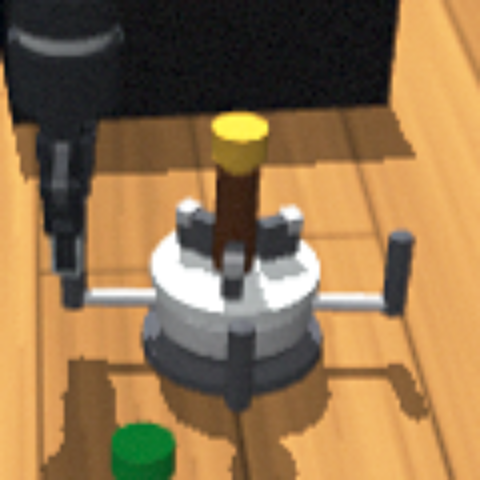

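Call:
move_arm:
  steps:
    - [[-0.08, 0.11, 0, 0, 0, 0.011, 35], [-0.09, 0.21, 0, 0, 0, 0.02, 35], [-0.1, 0.31, 0, 0, 0, 0.028, 35], [-0.11, 0.41, 0, 0, 0, 0.037, 35], [-0.12, 0.51, 0, 0, 0, 0.046, 35], [-0.13, 0.61, 0, 0, 0, 0.054, 35], [-0.15, 0.81, 0, 0, 0, 0.072, 35], [-0.18, 1.01, 0, 0, 0, 0.089, 35], [-0.21, 1.21, 0, 0, 0, 0.107, 35], [-0.24, 1.4, 0, 0, 0, 0.124, 35]]

```text
time: 17.1
ee_pos: [0.4335, 0.1609, 0.0741]
tool_rot: [[-0.974, 0.225, -0.001], [0.225, 0.974, 0.0], [0.001, -0.0, -1.0]]
force: [-2.9, -3.7, 3.2]
gripper_width: 0.345
```

```bash
python3 -c "
from h import *
arc([-193-k for k in range(0,11)],.006)
im=arm.get_image('side'); save(im,'side10.png')
cv2.imwrite('pics/c10.png',cv2.resize(cv2.imread('pics/side10.png')[90:210,280:400],None,fx=4,fy=4))
"
```

```text
t 17.1 [0.4335 0.1609 0.0741] yaw 77.01 Ft -4.29 Fr 2.03 Fz 3.23 w 0.345 TCP r,b 0.1163 163.54 j6 24.2
-193 [np.float64(-0.1), np.float64(-0.1), 0, 0, 0, np.float64(0.0), 35]
-194 [np.float64(-0.12), np.float64(0.1), 0, 0, 0, np.float64(0.018), 35]
-195 [np.float64(-0.13), np.float64(0.3), 0, 0, 0, np.float64(0.035), 35]
-196 [np.float64(-0.15), np.float64(0.5), 0, 0, 0, np.float64(0.053), 35]
-197 [np.float64(-0.17), np.float64(0.7), 0, 0, 0, np.float64(0.07), 35]
-198 [np.float64(-0.2), np.float64(0.9), 0, 0, 0, np.float64(0.087), 35]
-199 [np.float64(-0.23), np.float64(1.1), 0, 0, 0, np.float64(0.105), 35]
-200 [np.float64(-0.26), np.float64(1.29), 0, 0, 0, np.float64(0.122), 35]
-201 [np.float64(-0.3), np.float64(1.49), 0, 0, 0, np.float64(0.14), 35]
-202 [np.float64(-0.34), np.float64(1.69), 0, 0, 0, np.float64(0.157), 35]
-203 [np.float64(-0.38), np.float64(1.89), 0, 0, 0, np.float64(0.175), 35]
```

View pics/c10.png

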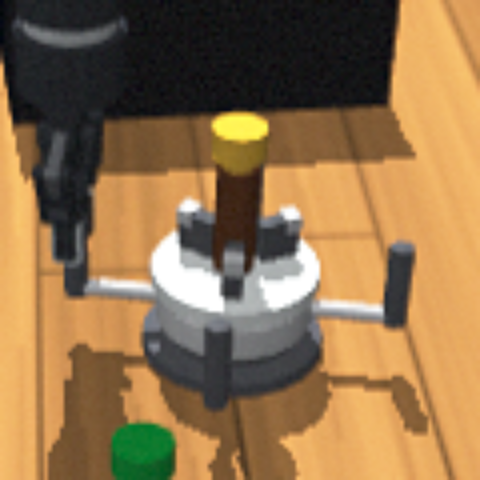

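Force still plain drag; jaws not biting yet. Another 7°.

Call:
move_arm:
  steps:
    - [[-0.11, 0.1, 0, 0, 0, 0.012, 35], [-0.12, 0.22, 0, 0, 0, 0.024, 35], [-0.13, 0.34, 0, 0, 0, 0.036, 35], [-0.14, 0.48, 0, 0, 0, 0.049, 35], [-0.16, 0.62, 0, 0, 0, 0.061, 35], [-0.18, 0.76, 0, 0, 0, 0.073, 35], [-0.2, 0.9, 0, 0, 0, 0.085, 35], [-0.22, 1.04, 0, 0, 0, 0.098, 35], [-0.24, 1.18, 0, 0, 0, 0.11, 35], [-0.26, 1.3, 0, 0, 0, 0.122, 35]]

```text
time: 18.4
ee_pos: [0.4382, 0.173, 0.0739]
tool_rot: [[-0.94, 0.341, -0.002], [0.341, 0.94, 0.0], [0.002, -0.001, -1.0]]
force: [-5.1, -3.0, 2.6]
gripper_width: 0.35
```

```bash
python3 -c "
from h import *
arc([-200-k for k in range(0,9)],.006)
im=arm.get_image('side'); save(im,'side11.png')
cv2.imwrite('pics/c11.png',cv2.resize(cv2.imread('pics/side11.png')[90:210,280:400],None,fx=4,fy=4))
"
```

```text
t 18.4 [0.4382 0.173  0.0739] yaw 70.05 Ft -4.55 Fr 3.73 Fz 2.63 w 0.35 TCP r,b 0.1159 157.15 j6 32.5
-200 [np.float64(-0.08), np.float64(0.02), 0, 0, 0, np.float64(0.001), 35]
-201 [np.float64(-0.09), np.float64(0.22), 0, 0, 0, np.float64(0.018), 35]
-202 [np.float64(-0.11), np.float64(0.42), 0, 0, 0, np.float64(0.036), 35]
-203 [np.float64(-0.13), np.float64(0.62), 0, 0, 0, np.float64(0.053), 35]
-204 [np.float64(-0.15), np.float64(0.82), 0, 0, 0, np.float64(0.071), 35]
-205 [np.float64(-0.18), np.float64(1.02), 0, 0, 0, np.float64(0.088), 35]
-206 [np.float64(-0.21), np.float64(1.22), 0, 0, 0, np.float64(0.106), 35]
-207 [np.float64(-0.24), np.float64(1.42), 0, 0, 0, np.float64(0.123), 35]
-208 [np.float64(-0.28), np.float64(1.62), 0, 0, 0, np.float64(0.14), 35]
```

View pics/c11.png

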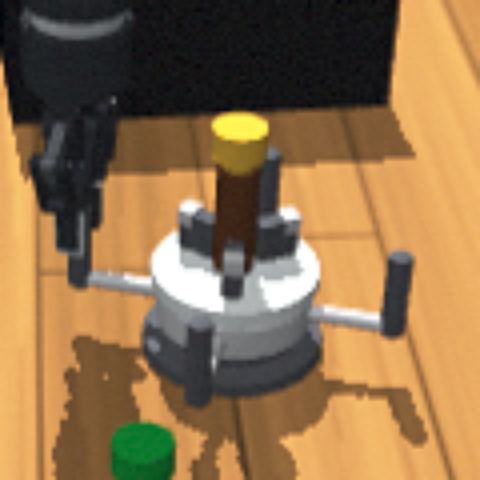

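Still drag only; the radial force comes from my inward correction, which I'm dropping. Another 6°.

Call:
move_arm:
  steps:
    - [[0.06, 0.1, 0, 0, 0, 0.01, 35], [0.07, 0.22, 0, 0, 0, 0.02, 35], [0.06, 0.34, 0, 0, 0, 0.03, 35], [0.05, 0.46, 0, 0, 0, 0.04, 35], [0.04, 0.58, 0, 0, 0, 0.05, 35], [0.02, 0.7, 0, 0, 0, 0.06, 35], [0.01, 0.82, 0, 0, 0, 0.071, 35], [-0.01, 0.94, 0, 0, 0, 0.081, 35], [-0.03, 1.06, 0, 0, 0, 0.092, 35], [-0.05, 1.18, 0, 0, 0, 0.102, 35]]

```text
time: 19.7
ee_pos: [0.443, 0.1838, 0.074]
tool_rot: [[-0.9, 0.435, -0.002], [0.435, 0.9, -0.0], [0.002, -0.001, -1.0]]
force: [-5.0, -2.8, -0.7]
gripper_width: 0.35
```

```bash
python3 -c "
from h import *
arc([-206-k for k in range(0,9)],.006)
im=arm.get_image('side'); save(im,'side12.png')
cv2.imwrite('pics/c12.png',cv2.resize(cv2.imread('pics/side12.png')[110:190,300:380],None,fx=7,fy=7))
"
```

```text
t 19.7 [0.443  0.1838 0.074 ] yaw 64.19 Ft -4.72 Fr 3.22 Fz -0.74 w 0.35 TCP r,b 0.1163 151.34 j6 39.5
-206 [np.float64(-0.12), np.float64(0.06), 0, 0, 0, np.float64(0.003), 35]
-207 [np.float64(-0.13), np.float64(0.26), 0, 0, 0, np.float64(0.021), 35]
-208 [np.float64(-0.15), np.float64(0.46), 0, 0, 0, np.float64(0.038), 35]
-209 [np.float64(-0.17), np.float64(0.66), 0, 0, 0, np.float64(0.056), 35]
-210 [np.float64(-0.19), np.float64(0.86), 0, 0, 0, np.float64(0.073), 35]
-211 [np.float64(-0.22), np.float64(1.06), 0, 0, 0, np.float64(0.091), 35]
-212 [np.float64(-0.25), np.float64(1.26), 0, 0, 0, np.float64(0.108), 35]
-213 [np.float64(-0.28), np.float64(1.46), 0, 0, 0, np.float64(0.126), 35]
-214 [np.float64(-0.32), np.float64(1.65), 0, 0, 0, np.float64(0.143), 35]
```

View pics/c12.png

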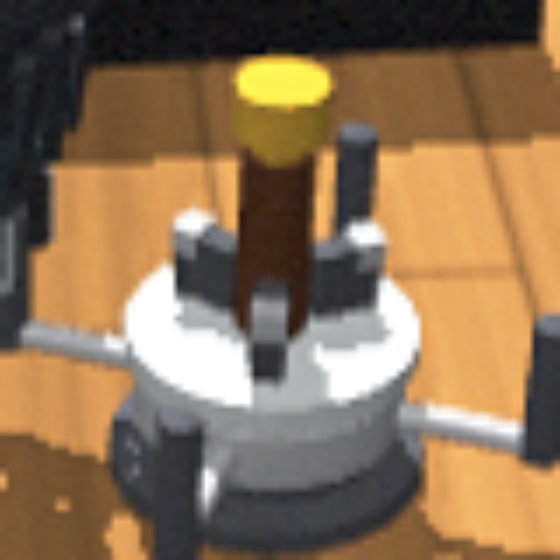

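Right jaw is near contact at crop (312,270), left jaw close too. Smaller steps: 4°.

Call:
move_arm:
  steps:
    - [[0.1, 0.08, 0, 0, 0, 0.007, 35], [0.12, 0.16, 0, 0, 0, 0.014, 35], [0.14, 0.24, 0, 0, 0, 0.021, 35], [0.14, 0.32, 0, 0, 0, 0.028, 35], [0.13, 0.4, 0, 0, 0, 0.035, 35], [0.13, 0.48, 0, 0, 0, 0.042, 35], [0.12, 0.56, 0, 0, 0, 0.049, 35], [0.12, 0.64, 0, 0, 0, 0.056, 35], [0.11, 0.72, 0, 0, 0, 0.063, 35], [0.1, 0.8, 0, 0, 0, 0.07, 35]]

```text
time: 21.0
ee_pos: [0.4467, 0.1914, 0.0743]
tool_rot: [[-0.868, 0.497, 0.0], [0.497, 0.868, -0.0], [-0.0, 0.0, -1.0]]
force: [-0.6, -4.0, -3.1]
gripper_width: 0.349
```

```bash
python3 -c "
from h import *
arc([-210],.006)"
```

```text
t 21.0 [0.4467 0.1914 0.0743] yaw 60.18 Ft -3.82 Fr -1.47 Fz -3.07 w 0.349 TCP r,b 0.1169 147.18 j6 44.3
-210 [np.float64(-0.18), np.float64(0.02), 0, 0, 0, np.float64(0.003), 35]
```

Call:
move_arm:
  steps:
    - [[0, 0.08, 0, 0, 0, 0.007, 35], [-0.01, 0.16, 0, 0, 0, 0.014, 35], [-0.01, 0.24, 0, 0, 0, 0.021, 35], [-0.02, 0.32, 0, 0, 0, 0.028, 35], [-0.02, 0.4, 0, 0, 0, 0.035, 35], [-0.03, 0.48, 0, 0, 0, 0.042, 35], [-0.04, 0.56, 0, 0, 0, 0.049, 35], [-0.05, 0.64, 0, 0, 0, 0.056, 35], [-0.06, 0.72, 0, 0, 0, 0.063, 35], [-0.07, 0.8, 0, 0, 0, 0.07, 35]]

```text
time: 22.25
ee_pos: [0.4506, 0.1972, 0.0742]
tool_rot: [[-0.831, 0.557, -0.001], [0.557, 0.831, -0.002], [-0.0, -0.002, -1.0]]
force: [-2.3, -8.1, -1.0]
gripper_width: 0.351
```

```bash
python3 -c "
from h import *
arc([-214],.006)
im=arm.get_image('side'); save(im,'side13.png')
cv2.imwrite('pics/c13.png',cv2.resize(cv2.imread('pics/side13.png')[110:190,300:380],None,fx=7,fy=7))
"
```

```text
t 22.25 [0.4506 0.1972 0.0742] yaw 56.16 Ft -8.02 Fr -2.59 Fz -1.02 w 0.351 TCP r,b 0.1171 143.74 j6 48.9
-214 [np.float64(-0.2), np.float64(0.14), 0, 0, 0, np.float64(0.003), 35]
```

View pics/c13.png

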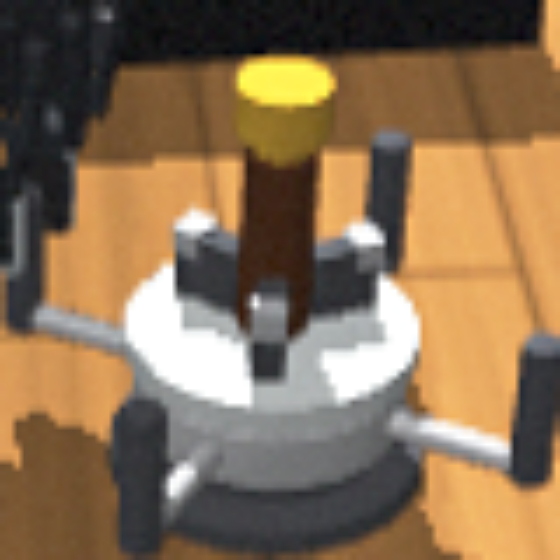

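Force has risen to 8 N, so the jaws bite. Holding to check it steadily, with a tiny further nudge.

Call:
move_arm:
  steps:
    - [[0, 0.02, 0, 0, 0, 0, 35], [0, 0.04, 0, 0, 0, 0, 35], [0, 0.04, 0, 0, 0, 0, 35], [0, 0.04, 0, 0, 0, 0, 35], [0, 0.04, 0, 0, 0, 0, 35], [0, 0.04, 0, 0, 0, 0, 35], [0, 0.04, 0, 0, 0, 0, 35], [0, 0.04, 0, 0, 0, 0, 35], [0, 0.04, 0, 0, 0, 0, 35], [0, 0.04, 0, 0, 0, 0, 35]]

```text
time: 23.55
ee_pos: [0.4508, 0.1975, 0.0742]
tool_rot: [[-0.831, 0.557, -0.001], [0.557, 0.831, -0.002], [-0.0, -0.002, -1.0]]
force: [-2.6, -7.2, -0.9]
gripper_width: 0.35
```

```bash
python3 -c "
from h import *
arc([-214],.006)"
```

```text
t 23.55 [0.4508 0.1975 0.0742] yaw 56.17 Ft -7.37 Fr -1.87 Fz -0.9 w 0.35 TCP r,b 0.1171 143.59 j6 49.0
-214 [np.float64(-0.2), np.float64(0.11), 0, 0, 0, np.float64(0.003), 35]
```

Call:
move_arm:
  steps:
    - [[0, 0.03, 0, 0, 0, 0.002, 35], [0, 0.06, 0, 0, 0, 0.004, 35], [0, 0.09, 0, 0, 0, 0.006, 35], [0, 0.12, 0, 0, 0, 0.008, 35], [0, 0.12, 0, 0, 0, 0.008, 35], [0, 0.12, 0, 0, 0, 0.008, 35], [0, 0.12, 0, 0, 0, 0.008, 35], [0, 0.12, 0, 0, 0, 0.008, 35], [0, 0.12, 0, 0, 0, 0.008, 35], [0, 0.12, 0, 0, 0, 0.008, 35]]

```text
time: 24.8
ee_pos: [0.4513, 0.1983, 0.0742]
tool_rot: [[-0.826, 0.563, -0.001], [0.563, 0.826, -0.002], [-0.001, -0.003, -1.0]]
force: [-3.4, -8.4, -0.6]
gripper_width: 0.354
```

```bash
python3 -c "
from h import *
arc([-214],.006)"
```

```text
t 24.8 [0.4513 0.1983 0.0742] yaw 55.7 Ft -8.81 Fr -1.93 Fz -0.61 w 0.354 TCP r,b 0.1171 143.13 j6 49.5
-214 [np.float64(-0.2), np.float64(0.01), 0, 0, 0, np.float64(-0.005), 35]
```

8.8 N is mid-snug. Backing off the post and rising.

Call:
move_arm:
  steps:
    - [[0, -0.2, 0, 0, 0, 0, 40], [0, -0.45, 0, 0, 0, 0, 45], [0, -0.55, 0, 0, 0, 0, 45], [0, -0.55, 0, 0, 0, 0, 45], [0, -0.55, 0, 0, 0, 0, 45], [0, -0.55, -2, 0, 0, 0, 45], [0, -0.55, -4, 0, 0, 0, 45], [0, -0.55, -7, 0, 0, 0, 45], [0, -0.55, -11, 0, 0, 0, 45], [0, -0.55, -15, 0, 0, 0, 45]]

```text
time: 26.05
ee_pos: [0.4486, 0.1949, 0.2254]
tool_rot: [[-0.827, 0.563, -0.0], [0.563, 0.827, 0.0], [0.0, -0.0, -1.0]]
force: [0.6, 0.6, 0.5]
gripper_width: 0.448
```

Call:
move_arm:
  steps:
    - [[4, 0, -1, 0, 0, 0, 45], [8, 0, -1, 0, 0, 0, 45], [10, 0, -1, 0, 0, 0, 45], [10, 0, -1, 0, 0, 0, 45], [10, 0, -1, 0, 0, 0, 45], [10, 0, -1, 0, 0, 0, 45], [10, 0, -1, 0, 0, 0, 45], [10, 0, -1, 0, 0, 0, 45], [10, 0, -1, 0, 0, 0, 45], [10, 0, -1, 0, 0, 0, 45]]

```text
time: 27.3
ee_pos: [0.3662, 0.2511, 0.2343]
tool_rot: [[-0.827, 0.563, 0.0], [0.563, 0.827, -0.0], [-0.0, -0.0, -1.0]]
force: [-0.4, -0.2, 0.3]
gripper_width: 0.452
```

```bash
python3 -c "
from h import *
go((.5,.1,.2))
t=arm.get_image('top'); save(t,'top14.png')
im=arm.get_image('side'); save(im,'side14.png')
cv2.imwrite('pics/c14.png',np.hstack([cv2.resize(cv2.imread('pics/side14.png')[90:210,280:400],None,fx=3.3,fy=3.3),cv2.resize(cv2.imread('pics/top14.png')[115:235,190:310],None,fx=3.3,fy=3.3)]))
P=cloud(t); d=np.hypot(*(P[...,:2]-C).transpose(2,0,1)); m=(d<.04)&(P[...,2]>.172); print('head',m.sum(),P[m].mean(0))
"
```

```text
t 27.3 pos [0.3662 0.2511 0.2343] F [-0.39 -0.15  0.26] w 0.452 j [ 24.9   7.7 -26.3  56.1  -0.   59.1]
[[-0.8265, 0.5629, 0.0], [0.5629, 0.8265, -0.0], [-0.0, -0.0, -1.0]]
shift cm [-19.56  -4.95   3.43]
head 248 [0.54584251 0.12868067 0.17944819]
```

View pics/c14.png

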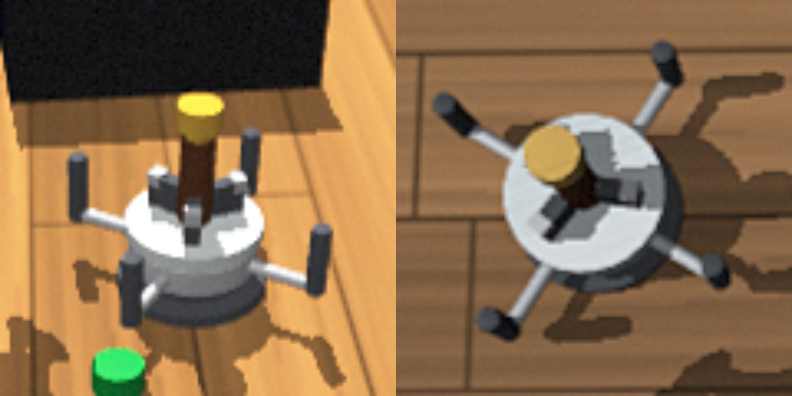

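View pics/side14.png

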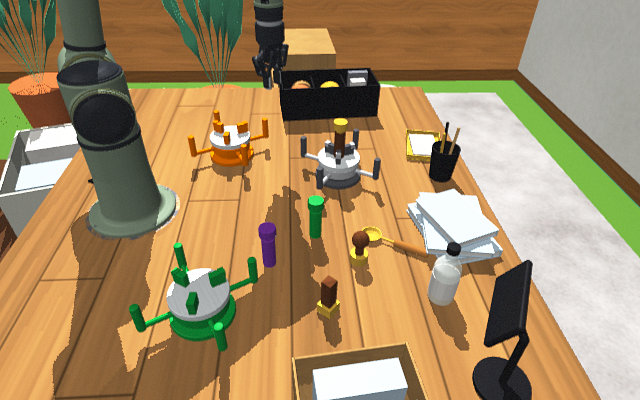

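The seal is upright with its head about 1 mm from the axis at the right height, and all three jaws are against it. The ball seal, square seal and bottle are where they were (side view (360,243), (328,297), (445,275)), and the arm is clear. Handing in.

```bash
python3 -c "
from h import *
print(arm.hand_in())"
```

```text
the job is handed in; nothing more can be done
None
```

I stood the dark-wood, brass-headed seal on the grey chuck's face and let go of it. I then pushed one capstan post clockwise by about 88° until the jaws bit, and handed the job in at about 27 s. The hand-in gave no verdict.

**Tightness:** the push stayed at about 4–4.7 N while the ring ran free. It rose once the jaws met the seal, and I stopped at 8.8 N, inside the 7–10 N snug range. I couldn't measure the force of each jaw directly. From the push I estimate 27 N per jaw, ignoring friction, which is above the 5 N needed and well below the 80 N limit.

**Position:** in the last pictures the seal is upright with all three jaws against it. Its head is about 1 mm from the axis, and its top is 179 mm up where 180 mm is expected.

**Surroundings:** by eye, the ball seal, square seal and bottle were where they started. The arm was clear of everything.

**Disagreements:** just after release, the camera put the head up to 6 mm off centre. The view was partly hidden by the gripper and showed more of one side of the head. The clear view at the end no longer showed this. While pushing, the post circle read 1–2 mm larger than stated, and I left that uncorrected.

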